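Pin the cover onto a sensor clamp

TASK

Seat the loose cover flat on the sensor clamp with its knuckle between the clamp's two lugs, then take the hinge pin from the blue case and push it through the lugs and the knuckle until its knob sits fully home against the lug. Let go of everything with the cover closed and the pin in place.

Things in the scene. Friction and masses are not known exactly. Their poses are not given: they have to be found in the camera images.
- clamp_axis (a point): Hinge centre of the fixed dark steel clamp, midway between its two lugs, 70 mm above the white board. y is the hinge axis, x runs along the clamp, z up. The lugs are 28 x 28 mm, 14 mm thick, at y = -30 to -16 and +16 to +30 mm; each has a 12 mm through hole on the axis. Flared strips reach 7 mm above them. Beside and outside the lugs, past |y| = 32 mm, all is 60 mm or more below the axis. The pin may enter from either side.
- clamp: The clamp's underside below clamp_axis, on the white board's top (12 mm above the table); same axes. The cover's flat seat is 56 mm above this, x = -15.5 to +95.5 mm, with stops 8 mm high, flared for 5 mm more, at both ends and beside the far end (y = +/-30 mm, x = 72 to 92 mm). Seated, the cover's hole is on clamp_axis, its axes parallel to the clamp's. A sensor barrel sticks out of the +x end.
- cover_grip (a point): Grasp point of the loose aluminium cover (about 0.3 kg), 31 mm above its underside, on its upright grip: a block 30 mm (x) by 24 mm (y), from 10 to 42 mm above the underside. The cover starts flat on the white board, z up, turned up to 0.8 rad, left or right of the clamp. Seated, this point is 40 mm along +x of clamp_axis and 17 mm above it.
- cover_hole (a point): Centre of the 12.5 mm hole, along y, through the cover's knuckle: 40 mm along -x of cover_grip, 14 mm above the underside; axes as cover_grip. The knuckle is 28 mm (x) by 28 mm (y) by 28 mm high from the underside.
- cover: The cover; origin on its underside, 31 mm below cover_grip, same axes. Its plate is 10 mm thick, 56 mm wide (y) and runs from x = -26 to +54 mm; the knuckle is at x = -54 to -26 mm, the grip in the middle.
- case: Open blue case with a grey insert, fixed on the board, on the other side of the clamp from the cover: 152 mm (x) by 162 mm (y), rim 46 mm above its underside, where its origin is. The pin lies along y in a slot, axis 34 mm up, knob to -y and sunk in the insert, so it can be taken only at pin_grip, where a finger pocket crosses it: 120 mm across, 44 mm along the pin, 24 mm deep below its axis.
- pin_grip (a point): Point on the axis of the hinge pin, on its bare steel shank, in the middle of the case's finger pocket; y points from knob to tip. The shank is 10 mm thick and runs from y = -25 to +71 mm, the last 8 mm tapering to a 5 mm tip. The black round knob, 18 mm thick, is at y = -51 to -25 mm. 65 g. Held here it goes only part of the way in; let go, it stays in the holes, to be taken again by its knob.
- pin_shoulder (a point): The knob's face where the shank begins, on the axis: y = -25 mm from pin_grip, same axes. Fully home, it lies against the outer face of a lug, 30 mm from clamp_axis. The knob runs 26 mm back (-y) from here. A pin let go part of the way in droops a few mm at the knob (less with its tip in the far lug): raise the knob to the height of clamp_axis before pushing on, or it binds.
- pin_tip (a point): The end of the tapered tip, y = +71 mm from pin_grip, same axes. Fully home it stands out 36 mm beyond the far lug.
- pin: The hinge pin as a whole; origin and axes as pin_grip.
Not all that is in view belongs to the job. What is shaped like the cover but turquoise is not meant. There is more than one size of the pin; the job needs the smaller.

How it is judged:
By the outcome, as a careful person would: the job done as asked, in the order asked, and still so for the second after the job is handed in, with the robot touching nothing.
It also fails if it takes over 61 s, if anything falls off the work surface, if the arm or the gripper's body presses on something with over 40 N, if the wrist force passes 120 N, or if a joint passes its speed limit or range.

ROBOT

A 6-joint arm with a two-finger parallel gripper is mounted at the origin on the work surface. World frame = base frame: x ahead of the robot, y to its left, z up, the work surface at z = 0. Lengths are in m, angles in rad, forces in N, time in s.
With the tool pointing down it reaches from about 0.25 to 0.775 m from the base axis. Payload 4 kg.
Tool frame: the origin (TCP) lies on the centre line of the jaws, within the pads' length; the fingertips stand 14 mm ahead of it and the grasp point (between the pads) lies 5 mm behind it (robot.tcp_to_tips is the distance from the TCP to the fingertips, in m); z points along the fingers, y is the line along which they close (so a half turn about z gives the same grasp; the last joint's range is limited). The gripper opens to 94 mm and grips with 3 to 60 N. Pads are 16 mm wide; open, the fingers measure 119 mm over their backs; the gripper's body (75 mm by 177 mm) begins 78 mm behind the grasp point.
Start: joints at [1.195, 0.087, 1.371, -0, 1.684, -0.103], TCP at [0.148, 0.53, 0.22] pointing down, gripper open.
Joint ranges: [-3.1, 3.1], [-0.76, 2.03], [0.27, 2.55], [-1.08, 4.22], [0.17, 2.65], [-2.57, 2.57]. Speed limits (rad/s): [2.79, 2.79, 3.14, 3.14, 3.14, 3.14].

INTERFACE

Orientations are given as [roll, pitch, yaw] about the fixed x, y, z axes, in that order (R = Rz(yaw) Ry(pitch) Rx(roll)).
In Python, from bench import robot gives the robot as it stands.
- The arm moves only by the tool carry_out, never from a script. Its argument "increments" is a list of rows, each a list of 3 entries, a list of its own where there are three numbers: the closure in counts, from 0 (fully open) to 255 (shut), then the shift along the tool's x, y, z in mm, then the turn about the tool's z in degrees. In form: [[fingers, [dx, dy, dz], twist], ...]. A call has 1 to 8 rows; each row shifts and turns the commanded pose from where the row before left it, along the tool's axes as they then stand; what a row does not reach is not made up. A row lasts 1/10 s, in which the tool goes at most 50 mm and 8.59 degrees, less where a joint would pass 70% of its speed; a pose out of reach is approached as far as the arm can. A call with a gripper value outside its range is refused whole. The fingers move at their own pace and stop on an object; the grip force is fixed at half the most. Time passes only in rows, so rows that do not move let the fingers close. It gives the time, the measured TCP pose, the force, the opening and the grip force at its end, in the units of the state.
- robot.get_obs(): the state, without advancing time (a new reading comes with each control period).
- robot.snapshot(name): name is "scene" or "top"; returns the picture (384x512x3 uint8, blue, green, red); there is no depth.
- robot.get_calibration(name): a dict with "vfov" (degrees; the focal length in pixels is half the picture's height over the tangent of half this angle, whatever the lens; pixels are square), "cx", "cy" (the principal point, pixels), "T" (4x4, takes a point from camera to world coordinates). Camera axes: x right, y down, z forward; pixel columns grow to the right and rows downward; lengths in m; the calibration is good to about 2 mm. A picture is of the moment at which its call begins. get_calibration takes no time and is no camera call.
- robot.close_job(): hands the job in; it is judged then, once.
The state is a dict: "time": time; "joint_positions": joint angles; "qvel": joint speeds; "joint_torque": joint torques, N m; "tool_pos": TCP position; "ee_rot": TCP orientation; "wrist_force": force on the tool from outside, world axes, zero at the start; "wrist_torque": the same for the moment, N m; "width": finger opening in m; "finger_force": force on a finger pad.
Only numpy, scipy, OpenCV 4.12 (cv2) and the standard library are available. Lean on these libraries where they do the work, as an engineer would, in place of code of your own. Each camera call takes 0.05 s, during which the arm holds its last target. There are 200 camera calls.

## Working session

There is one attempt and no reset: what is moved stays moved. The work goes in short steps, Python scripts to look and compute and a tool call to move; the robot and the scene stay as the last step left them, time stands still between calls to the robot, and variables do not carry over. Pictures are saved under pics/ and viewed, at most 10 in all, crops included, and the job is handed in when it is done.

Besides the shell and the picture viewer there is one more tool, called after ">>>" by a JSON object that holds its "fn" and its "kwargs". carry_out: Moves the arm, as the interface text tells. Its arguments: {"type":"object","properties":{"increments":{"type":"array","items":{"type":"array"}}},"required":["increments"]}

```bash
mkdir -p pics; ls
python3 - <<'E'
from bench import robot
import cv2,numpy as np
np.set_printoptions(precision=4,suppress=True)
o=robot.get_obs()
for k,v in o.items(): print(k,v)
for n in("scene","top"):
    im=robot.snapshot(n); cv2.imwrite(f"pics/{n}0.png",im)
    c=robot.get_calibration(n); print(n,c)
a=cv2.imread("pics/scene0.png");b=cv2.imread("pics/top0.png")
cv2.imwrite("pics/s0.png",cv2.resize(a,(800,600),interpolation=cv2.INTER_CUBIC))
cv2.imwrite("pics/t0.png",cv2.resize(b,(800,600),interpolation=cv2.INTER_CUBIC))
E
```

```text
pics
time 0.0
joint_positions [ 1.1949  0.0879  1.3722 -0.      1.6836 -0.1031]
qvel [ 0.0009 -0.0012  0.001  -0.0013 -0.0021  0.0003]
joint_torque [  0.0002 -34.0187 -30.2423   0.0718   0.0331  -0.0002]
tool_pos [0.148  0.5292 0.2183]
ee_rot [-3.1395 -0.0002  2.8688]
wrist_force [0.1217 0.1142 0.0563]
wrist_torque [-0.0091 -0.0093 -0.0429]
finger_force 0.0
width 0.09390677693638716
scene {'vfov': 54.23695366459742, 'cx': 253.95719642268276, 'cy': 192.17715404500353, 'T': array([[-0.2638,  0.719 , -0.643 ,  0.9758],
       [ 0.9645,  0.2035, -0.1682,  0.1515],
       [ 0.01  , -0.6646, -0.7472,  0.7627],
       [ 0.    ,  0.    ,  0.    ,  1.    ]])}
top {'vfov': 48.29195116652839, 'cx': 257.58438723869443, 'cy': 193.42000409514995, 'T': array([[ 0.0223, -0.9952,  0.0954,  0.2662],
       [-0.9996, -0.0241, -0.0175,  0.0221],
       [ 0.0197, -0.095 , -0.9953,  1.1239],
       [ 0.    ,  0.    ,  0.    ,  1.    ]])}
```

View pics/s0.png

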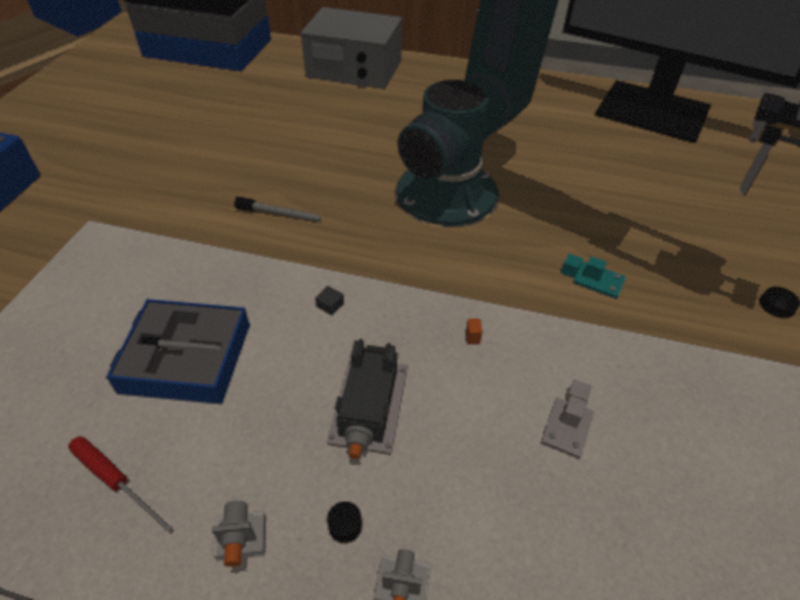

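View pics/t0.png

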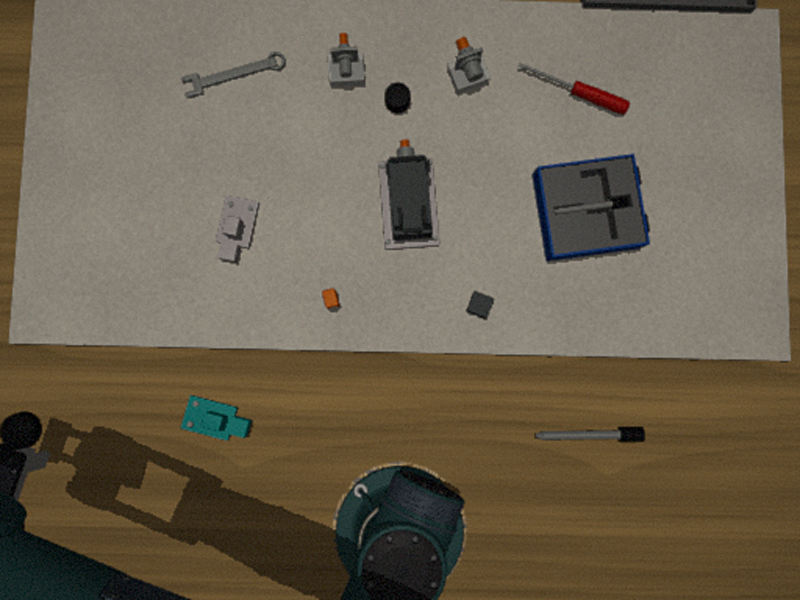

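```bash
cat > h.py <<'E'
import numpy as np,cv2
from bench import robot
np.set_printoptions(precision=4,suppress=True)
def cal(n):
    c=robot.get_calibration(n);f=192/np.tan(np.radians(c['vfov'])/2);return f,c['cx'],c['cy'],np.linalg.inv(c['T']),c['T']
C={n:cal(n) for n in('scene','top')}
def proj(n,P):
    f,cx,cy,Ti,_=C[n];q=np.atleast_2d(P)@Ti[:3,:3].T+Ti[:3,3]
    return np.c_[cx+f*q[:,0]/q[:,2],cy+f*q[:,1]/q[:,2]]
def back(n,uv,z):
    f,cx,cy,_,T=C[n];d=T[:3,:3]@np.array([(uv[0]-cx)/f,(uv[1]-cy)/f,1]);o=T[:3,3]
    return o+d*(z-o[2])/d[2]
def crop(im,x0,y0,x1,y1,s,tick=10):
    c=cv2.resize(im[y0:y1,x0:x1],None,fx=s,fy=s,interpolation=cv2.INTER_CUBIC)
    c=cv2.convertScaleAbs(c,alpha=1.6,beta=10)
    for x in range(-(-x0//tick)*tick,x1,tick):
        cv2.line(c,(int((x-x0+.5)*s),0),(int((x-x0+.5)*s),6),(0,255,255),1);cv2.putText(c,str(x),(int((x-x0+.5)*s)-8,16),0,.3,(0,255,255),1)
    for y in range(-(-y0//tick)*tick,y1,tick):
        cv2.line(c,(0,int((y-y0+.5)*s)),(6,int((y-y0+.5)*s)),(0,255,255),1);cv2.putText(c,str(y),(8,int((y-y0+.5)*s)+3),0,.3,(0,255,255),1)
    return c
def grid(crops,w,h,cols):
    out=[]
    for c in crops:
        z=np.zeros((h,w,3),np.uint8);c=c[:h,:w];z[:c.shape[0],:c.shape[1]]=c;out.append(z)
    return np.vstack([np.hstack(out[i:i+cols]) for i in range(0,len(out),cols)])
E
python3 - <<'E'
from h import *
t=cv2.imread('pics/top0.png');s=cv2.imread('pics/scene0.png')
g=grid([crop(t,132,118,176,174,6-1),crop(t,236,86,290,164,3.8),crop(t,338,92,420,172,3.2),
 crop(s,340,238,388,298,5),crop(s,206,212,266,304,3.2),crop(s,66,186,164,262,2.7)],266,300,3)
cv2.imwrite('pics/m1.png',g)
E
```

```text
(no output)
```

View pics/m1.png

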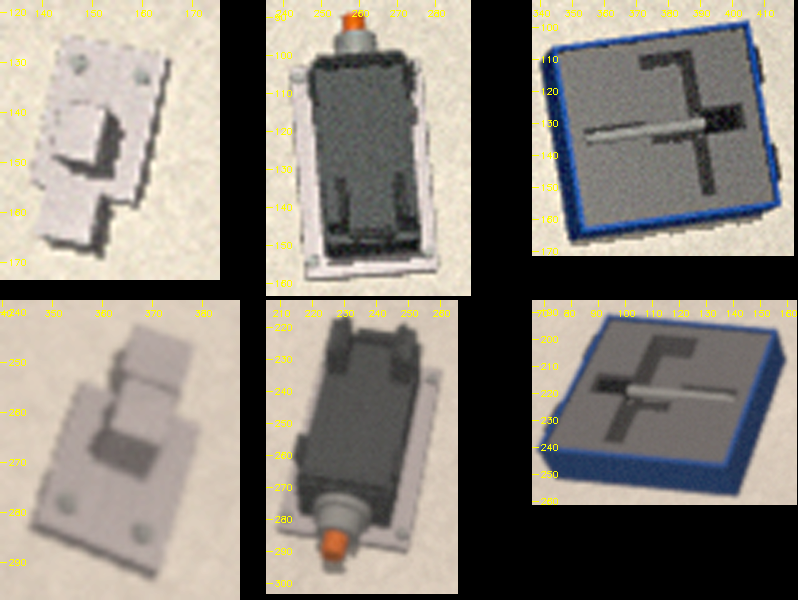

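```bash
cat > fit.py <<'E'
from h import *
from scipy.optimize import least_squares
from scipy.ndimage import map_coordinates,gaussian_filter
def box(x0,x1,y0,y1,z0,z1):
    c=lambda x,y,z:(x/1e3,y/1e3,z/1e3)
    top=[(c(x0,y0,z1),c(x1,y0,z1)),(c(x1,y0,z1),c(x1,y1,z1)),(c(x1,y1,z1),c(x0,y1,z1)),(c(x0,y1,z1),c(x0,y0,z1))]
    if z0==z1:return top
    return top+[(c(x,y,z0),c(x,y,z1)) for x in(x0,x1) for y in(y0,y1)]
def W(p,P,z):
    c,s=np.cos(p[2]),np.sin(p[2]);P=np.asarray(P);return np.c_[p[0]+c*P[...,0]-s*P[...,1],p[1]+s*P[...,0]+c*P[...,1],z+P[...,2]]
def fit(ims,segs,p,z,wins=(4,3,2,1.5),n=25):
    g={k:gaussian_filter(v.astype(float).mean(2),.6) for k,v in ims.items()}
    for w in wins:
      for _ in range(4):
        data=[]
        for k in ims:
            for a,b in segs[k]:
                t=np.linspace(.08,.92,n)[:,None];L=np.array(a)*(1-t)+np.array(b)*t
                uv=proj(k,W(p,L,z));d=uv[-1]-uv[0]
                if np.hypot(*d)<5:continue
                nn=np.array([-d[1],d[0]])/np.hypot(*d);s=np.arange(-w,w+.01,.2)
                q=uv[:,None]+s[None,:,None]*nn
                I=map_coordinates(g[k],[q[...,1],q[...,0]],order=1)
                G=np.abs(np.gradient(I,axis=1));j=G.argmax(1);ok=(G.max(1)>1.0)&(j>0)&(j<len(s)-1)
                for i in np.where(ok)[0]:data.append((k,L[i],nn,uv[i]+s[j[i]]*nn))
        def r(p):
            out=[]
            for k in ims:
                D=[d for d in data if d[0]==k]
                if D:
                    uv=proj(k,W(p,np.array([d[1] for d in D]),z));out.append(((uv-np.array([d[3] for d in D]))*np.array([d[2] for d in D])).sum(1))
            return np.concatenate(out)
        s=least_squares(r,p,loss='soft_l1',f_scale=.3,x_scale=[.01,.01,.1]);p=s.x
    return p,np.sqrt(np.mean(r(p)**2)),len(data)
def draw(im,k,segs,p,z,x0,y0,s,col=(0,0,255)):
    for a,b in segs:
        uv=(proj(k,W(p,np.array([a,b]),z))-[x0-.5,y0-.5])*s
        cv2.line(im,tuple(np.int32(uv[0]*8)),tuple(np.int32(uv[1]*8)),col,1,cv2.LINE_AA,3)
cover=box(-26,54,-28,28,10,10)+box(-15,15,-12,12,42,42)+box(-54,-26,-14,14,28,28)
case=box(-76,76,-81,81,46,46)
lug=box(-14,14,-30,-16,84,84)+box(-14,14,16,30,84,84)+box(-15.5,95.5,-30,30,56,56)
E
python3 - <<'E'
from fit import *
ims={}
for k in('top','scene'):
    ims[k]=np.mean([robot.snapshot(k).astype(float) for _ in range(8)],0)
    cv2.imwrite(f'pics/{k}_avg.png',ims[k].astype(np.uint8))
from scipy.optimize import least_squares
c0=back('top',(149,146),.05);k0=back('top',(146,162),.04);
p=np.array([*c0[:2],-.24])
for name,seg,p0,z in(('cover',cover,p,.012),('case',case,[*back('top',(378,132),.058)[:2],.12],.012)):
    both,r,n=fit(ims,{'top':seg,'scene':seg},np.array(p0),z);print(name,both,r,n)
    for k in ims:
        q,r,n=fit({k:ims[k]},{k:seg},both,z);print(k,q,r,n)
    globals()['P_'+name]=both
m=back('top',(262.9,139.4),.1);pc=[*m[:2],.07];print('clamp0',pc)
# clamp zoom
out=[]
for k,(x0,y0,x1,y1),s in(('top',(238,84,290,162),7.6),('scene',(208,212,264,296),7.1)):
    c=crop(ims[k].astype(np.uint8),x0,y0,x1,y1,s);out.append(cv2.convertScaleAbs(c,alpha=1.3));draw(out[-1],k,lug,pc,.012,x0,y0,s)
cv2.imwrite('pics/m2.png',grid(out,400,600,2))
out=[]
for k,(x0,y0,x1,y1),s,seg,pp in(('top',(132,118,176,174),5.3,cover,P_cover),('scene',(340,238,388,298),5,cover,P_cover),('top',(338,92,420,172),3.7,case,P_case),('scene',(66,186,164,262),3.9,case,P_case)):
    c=crop(ims[k].astype(np.uint8),x0,y0,x1,y1,s);draw(c,k,seg,pp,.012,x0,y0,s);out.append(c)
cv2.imwrite('pics/m3.png',grid(out,400,300,2))
E
```

```text
cover [ 0.488   0.2851 -0.1685] 0.5528458144772193 427
top [ 0.4881  0.2855 -0.16  ] 0.5076219412261189 199
scene [ 0.488   0.2847 -0.1773] 0.604575541539259 233
case [ 0.5366 -0.3046  0.1616] 0.4101585449784336 196
top [ 0.5366 -0.3045  0.1625] 0.4552738022435619 97
scene [ 0.5366 -0.3046  0.1619] 0.3682411001991333 99
clamp0 [np.float64(0.4966528264729605), np.float64(-0.005838985514897508), 0.07]
```

View pics/m2.png

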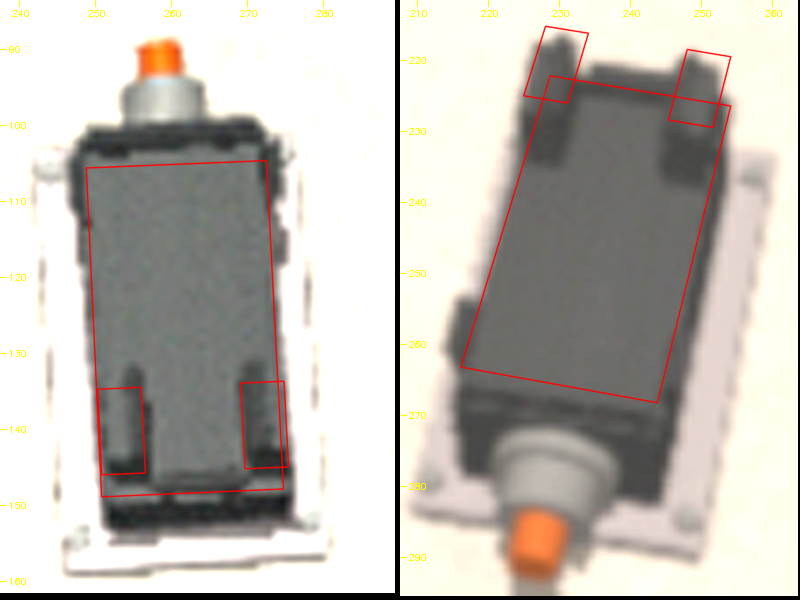

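View pics/m3.png

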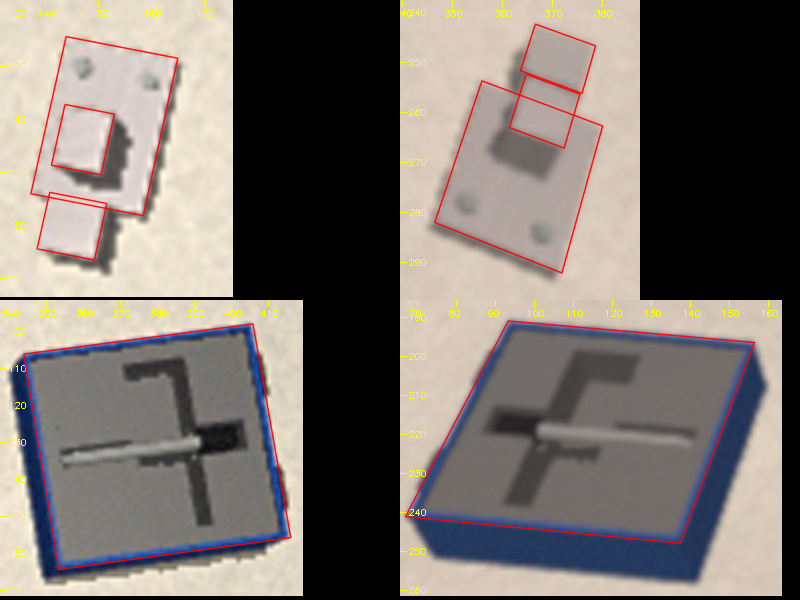

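The pictures show the aluminium cover at top px (150,146), the turquoise lookalike at (139,267), the pin in the case at (376,132) and the larger loose pin at (378,278). I choose the aluminium cover and the pin in the case; the wireframe crops confirm both. Next I refine the clamp and the pin.

Run:
```python
from fit import *
ims={k:cv2.imread(f'pics/{k}_avg.png') for k in('top','scene')}
L=lambda *a:[(tuple(np.array(x)/1e3),tuple(np.array(y)/1e3)) for x,y in a]
sc=L(*[((14,y,58),(14,y,82)) for y in(-30,-16,16,30)],((14,-30,56),(14,-16,56)),((14,16,56),(14,30,56)))
tp=L(((0,-30,56),(68,-30,56)),((0,30,56),(68,30,56)),((-15.5,-14,56),(-15.5,14,56)))
p0=np.array([.4967,-.0058,.06])
for w in((2.5,2,1.5),(4,3,2,1.5)):
    p,r,n=fit(ims,{'top':tp,'scene':sc},p0,.012,w);print('clamp',p,r,n)
q,r,n=fit({'scene':ims['scene']},{'scene':sc},p0,.012,(2.5,2,1.5));print('scene',q,r,n)
q,r,n=fit({'top':ims['top']},{'top':tp},p0,.012,(2.5,2,1.5));print('top',q,r,n)
out=[]
for k,(x0,y0,x1,y1),s,sg in(('top',(238,84,290,162),7.6,tp+lug),('scene',(208,212,264,296),7.1,sc)):
    c=cv2.convertScaleAbs(crop(ims[k],x0,y0,x1,y1,s),alpha=1.2);draw(c,k,sg,p,.012,x0,y0,s);out.append(c)
cv2.imwrite('pics/m4.png',grid(out,400,600,2))
for k,a,b in(('top',(390.7,128.9),(354.3,134.6)),('scene',(100.9,218.3),(140.1,221.9))):
    A,B=back(k,a,.046),back(k,b,.046);d=B-A;print(k,'shoulder',A,'tip',B,np.linalg.norm(d),'yaw',np.arctan2(-d[0],d[1]),'grip',A+d/np.linalg.norm(d)*.025, B-d/np.linalg.norm(d)*.071)
```

```text
clamp [ 0.5027 -0.005   0.1229] 0.6576068132664884 170
clamp [ 0.5027 -0.0048  0.1193] 0.6649013832091483 170
scene [ 0.5014 -0.0056  0.0997] 0.6891087863450466 127
top [ 0.4937 -0.0041  0.08  ] 0.3838196431402817 55
top shoulder [ 0.5452 -0.3367  0.046 ] tip [ 0.5277 -0.2423  0.046 ] 0.09598494501296426 yaw 0.18365693028303212 grip [ 0.5406 -0.3121  0.046 ] [ 0.5406 -0.3121  0.046 ]
scene shoulder [ 0.5397 -0.3407  0.046 ] tip [ 0.5242 -0.2457  0.046 ] 0.09631374729927743 yaw 0.16230152547182197 grip [ 0.5357 -0.3161  0.046 ] [ 0.5356 -0.3158  0.046 ]
```

View pics/m4.png

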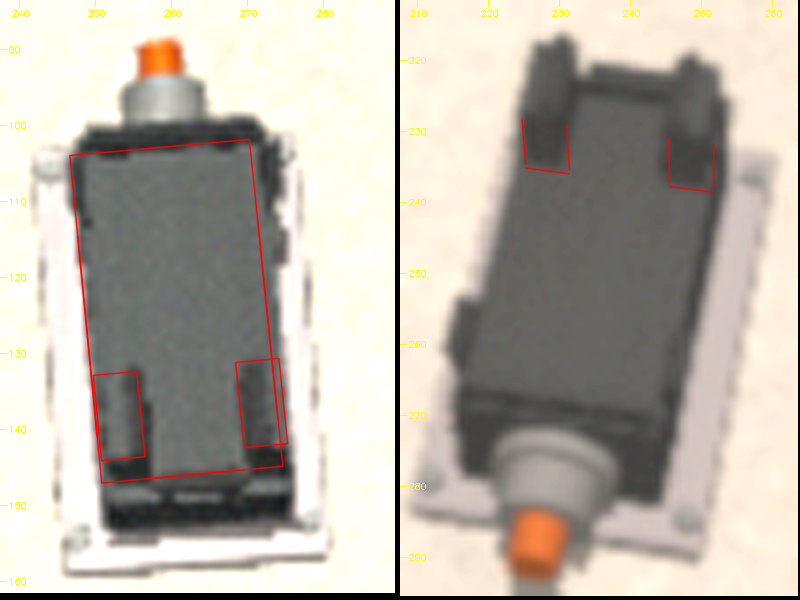

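Run:
```python
from fit import *
ims={k:cv2.imread(f'pics/{k}_avg.png') for k in('top','scene')}
L=lambda *a:[(tuple(np.array(x)/1e3),tuple(np.array(y)/1e3)) for x,y in a]
sc=L(*[((14,y,58),(14,y,82)) for y in(-30,-16,16,30)],((14,-30,56),(14,-16,56)),((14,16,56),(14,30,56)))
tp=L(((0,-30,56),(68,-30,56)),((0,30,56),(68,30,56)),*[((-14,s*16,z),(-14,s*30,z)) for s in(-1,1) for z in(56,84)])
p0=np.array([.5015,-.0053,.09])
for w in((1.5,1.2),(2.5,2,1.5)):
    p,r,n=fit(ims,{'top':tp,'scene':sc},p0,.012,w);print('clamp',p,r,n)
    q,r,n=fit({'top':ims['top']},{'top':tp},p0,.012,w);print('top',q,r,n)
for uv in((258.6,91),(260,96),(258.3,88)):
    for z in(.035,.06): b=back('top',uv,z);print(b,'yaw',np.arctan2(b[1]+.0053,b[0]-.502))
for uv in((226.5,290),(229,276)):
    for z in(.035,.05): b=back('scene',uv,z);print('sc',b,'yaw',np.arctan2(b[1]+.0053,b[0]-.502))
# base-plate edges, z guess .02
for a,b in(((242,105),(246,158)),((277.5,107),(280,157)),((246.3,158.5),(280.3,156.5))):
    A,B=back('top',a,.02),back('top',b,.02);print('plate',A,B,(A-B)[:2])
for a,b in (((257.5,158+131),(248,291)),):pass
# predicted pin line in case frame from case pose
c,s=np.cos(.162),np.sin(.162)
for g in((.5406,-.3121),(.5357,-.316)):
    d=np.array(g)-[.5366,-.3046];print('pin in case',c*d[0]+s*d[1],-s*d[0]+c*d[1])
```

```text
clamp [ 0.5014 -0.0044  0.1093] 0.488401835807455 129Traceback (most recent call last):
  File "<stdin>", line 9, in <module>
  File "fit.py", line 33, in fit
    s=least_squares(r,p,loss='soft_l1',f_scale=.3,x_scale=[.01,.01,.1]);p=s.x
    return func(*args, **kwargs)
    vector_fun = VectorFunction(
        fun_wrapped,
    ...<6 lines>...
        workers=workers
    )
    self._update_fun()
    ~~~~~~~~~~~~~~~~^^
    self.f = self.fun_wrapped(xp_copy(self.x))
             ~~~~~~~~~~~~~~~~^^^^^^^^^^^^^^^^^
    return np.atleast_1d(self.fun(x))
                         ~~~~~~~~^^^
    return self.f(x, *self.args, **self.kwargs)
           ~~~~~~^^^^^^^^^^^^^^^^^^^^^^^^^^^^^^
  File "fit.py", line 32, in r
    return np.concatenate(out)
           ~~~~~~~~~~~~~~^^^^^
ValueError: need at least one array to concatenate
```

Run:
```python
from fit import *
for uv in((258.6,91),(260,96),(258.3,88)):
    for z in(.035,.06): b=back('top',uv,z);print(b,'yaw',np.arctan2(b[1]+.0048,b[0]-.5014))
for uv in((226.5,290),(229,276)):
    for z in(.035,.05): b=back('scene',uv,z);print('sc',b,'yaw',np.arctan2(b[1]+.0048,b[0]-.5014))
for k,a,b in(('top',(242,105),(246,158)),('top',(277.5,107),(280,157)),('top',(246.3,158.5),(280.3,156.5)),('scene',(209,284.5),(250,291)),('scene',(250,291),(260,233))):
    A,B=back(k,a,.02),back(k,b,.02);print('plate',A,B,(A-B)[:2])
c,s=np.cos(.162),np.sin(.162)
for g in((.5406,-.3121),(.5357,-.316)):
    d=np.array(g)-[.5366,-.3046];print('pin in case',c*d[0]+s*d[1],-s*d[0]+c*d[1])
```

```text
[0.6396 0.0063 0.035 ] yaw 0.08049817065520326
[0.631  0.0067 0.06  ] yaw 0.08856653430858132
[0.6263 0.0024 0.035 ] yaw 0.057564390271701946
[0.618  0.0028 0.06  ] yaw 0.06550008518440499
[0.6476 0.0073 0.035 ] yaw 0.08263176593432353
[0.6389 0.0077 0.06  ] yaw 0.09032016311812957
sc [0.6313 0.0048 0.035 ] yaw 0.07411122578979695
sc [0.6384 0.0079 0.05  ] yaw 0.09220374369793331
sc [ 0.5985 -0.0002  0.035 ] yaw 0.047583278721340015
sc [0.6063 0.003  0.05  ] yaw 0.07376341812577256
plate [0.6055 0.0491 0.02  ] [0.4641 0.035  0.02  ] [0.1413 0.0141]
plate [ 0.6027 -0.0448  0.02  ] [ 0.4691 -0.0537  0.02  ] [0.1336 0.0089]
plate [0.4628 0.0342 0.02  ] [ 0.4704 -0.0545  0.02  ] [-0.0076  0.0887]
plate [ 0.6221 -0.0388  0.02  ] [0.6129 0.0511 0.02  ] [ 0.0092 -0.0899]
plate [0.6129 0.0511 0.02  ] [0.46   0.0333 0.02  ] [0.1529 0.0179]
pin in case 0.0027379341316707525 -0.008046969410320412
pin in case -0.002726948695452454 -0.01110557296191289
```

>>> {"fn": "carry_out", "kwargs": {"increments": [[0,[-30,-11,0],0],[0,[-40,-14.5,0],0],[0,[-40,-14.5,0],0],[0,[-40,-14.5,0],0],[0,[-40,-14.5,0],-2],[0,[-40,-14.5,0],-2],[0,[-40,-14.5,0],-2],[0,[-40,-14.5,0],0]]}}

```text
time: 1.7
tool_pos: [0.4226, 0.3441, 0.2198]
ee_rot: [3.141, 0.0, 2.974]
wrist_force: [0.8, 0.1, -0.6]
width: 0.0937
finger_force: 0.0
```

```bash
cat >> h.py <<'E'
def go(x,y,z,yaw):
    o=robot.get_obs();p=o['tool_pos'];w=o['ee_rot'][2];d=np.array([x,y,z])-p
    tw=(w-yaw+np.pi)%(2*np.pi)-np.pi
    print('t',round(o['time'],2),'pos',p,'rot',o['ee_rot'],'F',o['wrist_force'],'w',round(o['width'],4),'ff',round(o['finger_force'],1))
    print('tool d mm',1e3*np.array([np.cos(w)*d[0]+np.sin(w)*d[1],np.sin(w)*d[0]-np.cos(w)*d[1],-d[2]]),'twist',np.degrees(tw))
E
python3 -c "
from h import *
go(.488,.2851,.038,-.168+np.pi)"
```

```text
t 1.7 pos [0.4226 0.3441 0.2198] rot [3.141  0.0004 2.974 ] F [ 0.826   0.096  -0.5506] w 0.0937 ff 0.0
tool d mm [-74.348  -47.2485 181.8058] twist 0.02224716638922023
```

>>> {"fn": "carry_out", "kwargs": {"increments": [[0,[0,0,0],0],[0,[0,0,0],0]]}}

```text
time: 1.9
tool_pos: [0.4217, 0.3448, 0.2192]
ee_rot: [3.142, -0.001, 2.971]
wrist_force: [-0.7, 0.1, 0.1]
width: 0.094
finger_force: 0.0
```

```bash
python3 -c "
from h import *
go(.488,.2851,.038,-.168+np.pi)"
```

```text
t 1.9 pos [0.4217 0.3448 0.2192] rot [ 3.1416 -0.001   2.9714] F [-0.7494  0.0614  0.112 ] w 0.094 ff 0.0
tool d mm [-75.4275 -47.5896 181.2203] twist -0.1241742021919662
```

>>> {"fn": "carry_out", "kwargs": {"increments": [[0,[-38,-24,20],0],[0,[-37.5,-23.5,20],0],[0,[0,0,45],0],[0,[0,0,45],0],[0,[0,0,35],0],[0,[0,0,14],0],[0,[0,0,0],0],[130,[0,0,0],0]]}}

```text
time: 2.7
tool_pos: [0.4885, 0.2871, 0.0424]
ee_rot: [3.14, 0.002, 2.975]
wrist_force: [-0.3, -1.0, 0.4]
width: 0.0892
finger_force: 0.0
```

>>> {"fn": "carry_out", "kwargs": {"increments": [[255,[0,0,0],0],[255,[0,0,0],0],[255,[0,0,0],0],[255,[0,0,0],0],[255,[0,0,0],0]]}}

```text
time: 3.2
tool_pos: [0.488, 0.2858, 0.0408]
ee_rot: [3.141, 0.0, 2.973]
wrist_force: [-0.6, -0.3, 0.0]
width: 0.0493
finger_force: 0.0
```

```bash
python3 -c "
from h import *
go(.488,.2851,.038,-.168+np.pi)"
```

```text
t 3.2 pos [0.488  0.2858 0.0408] rot [3.1412 0.0004 2.9734] F [-0.6023 -0.3285  0.0419] w 0.0493 ff 0.0
tool d mm [-0.159  -0.7087  2.8287] twist -0.011930012204625253
```

>>> {"fn": "carry_out", "kwargs": {"increments": [[255,[0,0,2.5],0],[255,[0,0,0],0],[255,[0,0,0],0],[255,[0,0,0],0],[255,[0,0,0],0],[255,[0,0,0],0]]}}

```text
time: 3.8
tool_pos: [0.4876, 0.2856, 0.0377]
ee_rot: [-3.141, -0.0, 2.973]
wrist_force: [0.1, 0.2, -2.1]
width: 0.024
finger_force: 30.0
```

>>> {"fn": "carry_out", "kwargs": {"increments": [[255,[0,0,-20],0],[255,[0,0,-40],0],[255,[0,0,-40],0],[255,[0,0,-40],0],[255,[0,0,0],0],[255,[0,0,0],0]]}}

```text
time: 4.4
tool_pos: [0.4879, 0.286, 0.1782]
ee_rot: [3.141, 0.001, 2.974]
wrist_force: [-0.6, -0.3, -4.2]
width: 0.0239
finger_force: 30.0
```

Run:
```python
from fit import *
ims={k:robot.snapshot(k) for k in('top','scene')}
p=(.5014,-.005,.09);c,s=np.cos(.09),np.sin(.09)
go(p[0]+c*.040,p[1]+s*.040,.18,.09+np.pi)
o=robot.get_obs();P=o['tool_pos'];zu=P[2]+.005-.031
q=[P[0],P[1],o['ee_rot'][2]-np.pi]
out=[]
for k in ims:
    u=proj(k,P-[0,0,.02])[0];x0,y0=int(u[0]-38),int(u[1]-32);x0=max(x0,0)
    cc=crop(ims[k],x0,y0,x0+76,y0+64,5);draw(cc,k,cover,q,zu,x0,y0,5);out.append(cc)
cv2.imwrite('pics/m5.png',grid(out,400,340,2))
```

```text
t 4.5 pos [0.4865 0.2853 0.1751] rot [-3.1389 -0.0042  2.9736] F [ 0.1626  0.6999 -3.606 ] w 0.0237 ff 30.0
tool d mm [-101.9399 -273.4809   -4.9255] twist -14.780766404328418
```

View pics/m5.png

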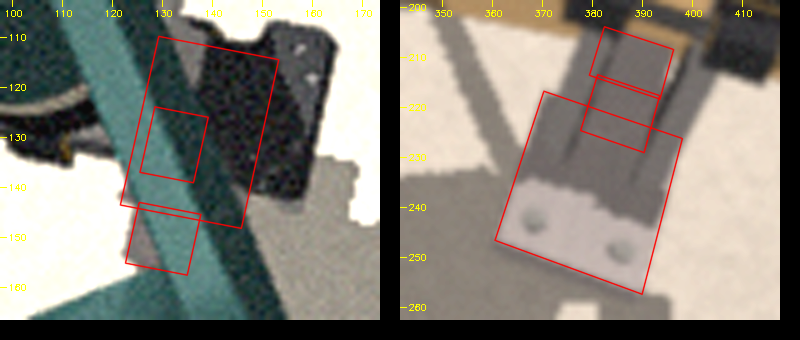

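>>> {"fn": "carry_out", "kwargs": {"increments": [[255,[-9,-24,0],0],[255,[-15,-40,0],0],[255,[-15,-40,0],0],[255,[-15,-40,0],0],[255,[-15,-40,0],0],[255,[-15,-40,0],0],[255,[-12,-32,0],0],[255,[-6,-17,0],0]]}}

```text
time: 5.3
tool_pos: [0.5414, -0.0033, 0.1745]
ee_rot: [-3.14, -0.006, 2.97]
wrist_force: [-0.4, 0.3, -2.5]
width: 0.0237
finger_force: 30.0
```

>>> {"fn": "carry_out", "kwargs": {"increments": [[255,[0,0,0],-7.4],[255,[0,0,0],-7.4],[255,[0,0,0],0],[255,[0,0,0],0]]}}

```text
time: 5.7
tool_pos: [0.5417, -0.0003, 0.1758]
ee_rot: [3.141, -0.004, -3.054]
wrist_force: [-0.2, 0.9, -2.4]
width: 0.0236
finger_force: 30.0
```

Run:
```python
from fit import *
p=(.5014,-.005,.09);c,s=np.cos(.09),np.sin(.09)
go(p[0]+c*.040,p[1]+s*.040,.150,.09+np.pi)
```

```text
t 5.7 pos [ 0.5417 -0.0003  0.1758] rot [ 3.1407 -0.0038 -3.054 ] F [-0.1836  0.9271 -2.3902] w 0.0236 ff 30.0
tool d mm [ 0.5643 -1.0995 25.7827] twist -0.13876931068134865
```

>>> {"fn": "carry_out", "kwargs": {"increments": [[255,[0.5,-1,20],0],[255,[0,0,20],0],[255,[0,0,4],0],[255,[0,0,0],0],[255,[0,0,0],0]]}}

```text
time: 6.2
tool_pos: [0.5427, -0.0013, 0.1347]
ee_rot: [-3.141, 0.001, -3.052]
wrist_force: [-0.2, -0.8, -2.8]
width: 0.0237
finger_force: 30.0
```

Run:
```python
from fit import *
ims={k:np.mean([robot.snapshot(k) for _ in range(4)],0).astype(np.uint8) for k in('top','scene')}
p=(.5014,-.005,.09);c,s=np.cos(.09),np.sin(.09)
go(p[0]+c*.040,p[1]+s*.040,.132,.09+np.pi)
o=robot.get_obs();P=o['tool_pos'];zu=P[2]+.005-.031
q=[P[0],P[1],o['ee_rot'][2]-np.pi]
out=[]
L=lambda *a:[(tuple(np.array(x)/1e3),tuple(np.array(y)/1e3)) for x,y in a]
for k,(x0,y0,x1,y1),S in(('top',(232,94,296,164),6.2),('scene',(198,190,274,296),5.2)):
    cc=crop(ims[k],x0,y0,x1,y1,S);draw(cc,k,cover,q,zu,x0,y0,S);draw(cc,k,lug,p,.012,x0,y0,S,(0,255,0));out.append(cc)
cv2.imwrite('pics/m6.png',grid(out,398,560,2))
```

```text
t 6.6 pos [ 0.5424 -0.0015  0.1344] rot [-3.1415  0.0007 -3.0515] F [ 0.3327  0.3257 -3.1247] w 0.024 ff 30.0
tool d mm [1.2008 0.1678 2.372 ] twist 0.007446302216689794
```

View pics/m6.png

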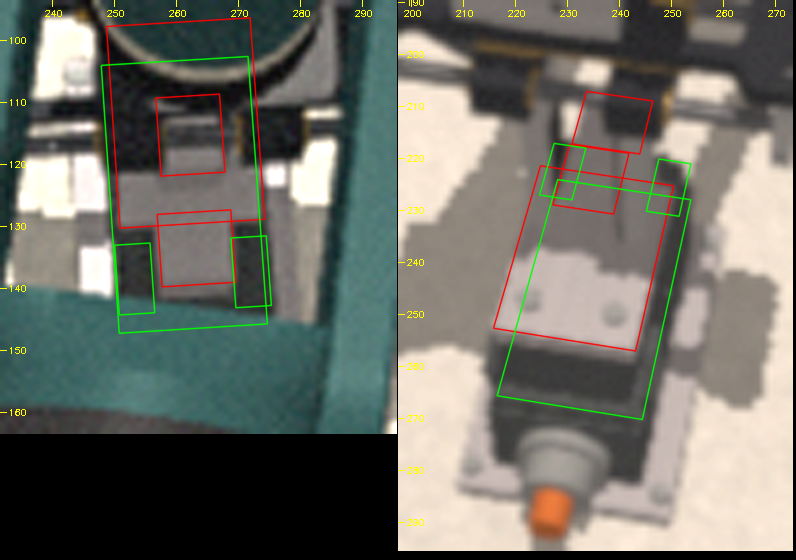

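>>> {"fn": "carry_out", "kwargs": {"increments": [[255,[0.7,0,5],0],[255,[0,0,5],0],[255,[0,0,5],0],[255,[0,0,0],0]]}}

```text
time: 7.0
tool_pos: [0.5416, -0.0017, 0.1179]
ee_rot: [-3.141, -0.0, -3.051]
wrist_force: [1.8, -0.5, -4.7]
width: 0.0235
finger_force: 30.0
```

>>> {"fn": "carry_out", "kwargs": {"increments": [[255,[0,0,5],0],[255,[0,0,5],0],[255,[0,0,0],0]]}}

```text
time: 7.3
tool_pos: [0.5416, -0.0017, 0.1081]
ee_rot: [-3.141, -0.0, -3.051]
wrist_force: [1.2, -1.2, -5.0]
width: 0.0239
finger_force: 30.0
```

>>> {"fn": "carry_out", "kwargs": {"increments": [[255,[0,0,4],0],[255,[0,0,0],0]]}}

```text
time: 7.5
tool_pos: [0.5416, -0.0017, 0.1046]
ee_rot: [-3.141, 0.0, -3.051]
wrist_force: [1.2, -2.6, -4.5]
width: 0.0238
finger_force: 30.0
```

>>> {"fn": "carry_out", "kwargs": {"increments": [[255,[0,0,4],0],[255,[0,0,0],0]]}}

```text
time: 7.7
tool_pos: [0.5416, -0.0017, 0.1006]
ee_rot: [-3.141, 0.0, -3.051]
wrist_force: [2.1, -2.5, -4.0]
width: 0.0239
finger_force: 30.0
```

>>> {"fn": "carry_out", "kwargs": {"increments": [[255,[0,0,4],0],[255,[0,0,0],0]]}}

```text
time: 7.9
tool_pos: [0.5416, -0.0017, 0.0966]
ee_rot: [-3.141, 0.0, -3.051]
wrist_force: [1.4, -3.0, -3.7]
width: 0.0238
finger_force: 30.0
```

>>> {"fn": "carry_out", "kwargs": {"increments": [[255,[0,0,2.5],0],[255,[0,0,0],0],[255,[0,0,1],0],[255,[0,0,0],0]]}}

```text
time: 8.3
tool_pos: [0.5417, -0.0017, 0.0937]
ee_rot: [-3.141, 0.0, -3.051]
wrist_force: [1.2, -2.0, -1.3]
width: 0.024
finger_force: 30.0
```

>>> {"fn": "carry_out", "kwargs": {"increments": [[255,[0,0,1],0],[255,[0,0,0],0]]}}

```text
time: 8.5
tool_pos: [0.5417, -0.0017, 0.0937]
ee_rot: [-3.141, 0.001, -3.051]
wrist_force: [-0.5, -2.7, 4.6]
width: 0.0237
finger_force: 30.0
```

>>> {"fn": "carry_out", "kwargs": {"increments": [[150,[0,0,0],0],[150,[0,0,0],0],[100,[0,0,0],0],[100,[0,0,0],0],[100,[0,0,-40],0],[100,[0,0,-40],0],[100,[0,0,-40],0],[100,[0,0,0],0]]}}

```text
time: 9.3
tool_pos: [0.5446, -0.0019, 0.2194]
ee_rot: [-3.139, 0.012, -3.051]
wrist_force: [0.8, -0.4, 1.1]
width: 0.0574
finger_force: 0.0
```

Run:
```python
from fit import *
go(.539,-.3117,.12,.165+np.pi/2)
```

```text
t 9.3 pos [ 0.5446 -0.0019  0.2194] rot [-3.1389  0.0122 -3.0514] F [ 0.8102 -0.4479  1.0606] w 0.0574 ff 0.0
tool d mm [  33.4222 -308.0191   99.4125] twist 85.7119375341621
```

>>> {"fn": "carry_out", "kwargs": {"increments": [[100,[4,-30,0],0],[100,[4.2,-40,0],0],[100,[4.2,-40,0],0],[100,[4.2,-40,0],0],[100,[4.2,-40,0],0],[100,[4.2,-40,0],0],[100,[4.2,-40,0],0],[100,[4.2,-38,0],0]]}}

```text
time: 10.1
tool_pos: [0.5353, -0.3129, 0.2107]
ee_rot: [3.14, -0.002, -3.052]
wrist_force: [0.7, 0.2, 0.9]
width: 0.0571
finger_force: 0.0
```

>>> {"fn": "carry_out", "kwargs": {"increments": [[100,[0,0,0],8.5],[100,[0,0,0],8.5],[100,[0,0,0],8.5],[100,[0,0,0],8.5],[100,[0,0,0],8.5],[100,[0,0,0],8.5],[100,[0,0,0],8.5],[100,[0,0,0],8.5]]}}

```text
time: 10.9
tool_pos: [0.5356, -0.3111, 0.2106]
ee_rot: [-3.14, -0.002, 2.039]
wrist_force: [0.1, -0.3, -0.3]
width: 0.0572
finger_force: 0.0
```

>>> {"fn": "carry_out", "kwargs": {"increments": [[100,[0,0,0],8.5],[100,[0,0,0],8.5],[100,[0,0,0],0],[100,[0,0,0],0]]}}

```text
time: 11.3
tool_pos: [0.5357, -0.3111, 0.2113]
ee_rot: [-3.14, -0.001, 1.751]
wrist_force: [-0.3, -0.4, 0.1]
width: 0.0571
finger_force: 0.0
```

Run:
```python
from fit import *
go(.539,-.3117,.12,.165+np.pi/2)
ims={k:np.mean([robot.snapshot(k) for _ in range(6)],0).astype(np.uint8) for k in('top','scene')}
for k in ims: cv2.imwrite(f'pics/{k}_seated.png',ims[k])
c,s=np.cos(.09),np.sin(.09)
q0=np.array([.5014+c*.04,-.005+s*.04,.09])
q,r,n=fit(ims,{'top':cover,'scene':cover},q0,.068);print(q,r,n)
for k in ims: print(k,*fit({k:ims[k]},{k:cover},q0,.068))
out=[]
for k,(x0,y0,x1,y1),S,in(('top',(232,94,296,164),6.2),('scene',(198,200,274,296),5.2)):
    cc=crop(ims[k],x0,y0,x1,y1,S);draw(cc,k,cover,q,.068,x0,y0,S);out.append(cc)
cv2.imwrite('pics/m7.png',grid(out,398,500,2))
```

```text
t 11.3 pos [ 0.5357 -0.3111  0.2113] rot [-3.1403 -0.0013  1.7513] F [-0.3469 -0.4499  0.0721] w 0.0571 ff 0.0
tool d mm [-1.1441  3.107  91.2853] twist 0.8875252114396421
[ 0.5426 -0.0011  0.099 ] 0.5423723674813004 533
top [ 0.5423 -0.0011  0.0988] 0.5531924844459606 265
scene [ 0.5427 -0.0012  0.0986] 0.49900527101962305 262
```

View pics/m7.png

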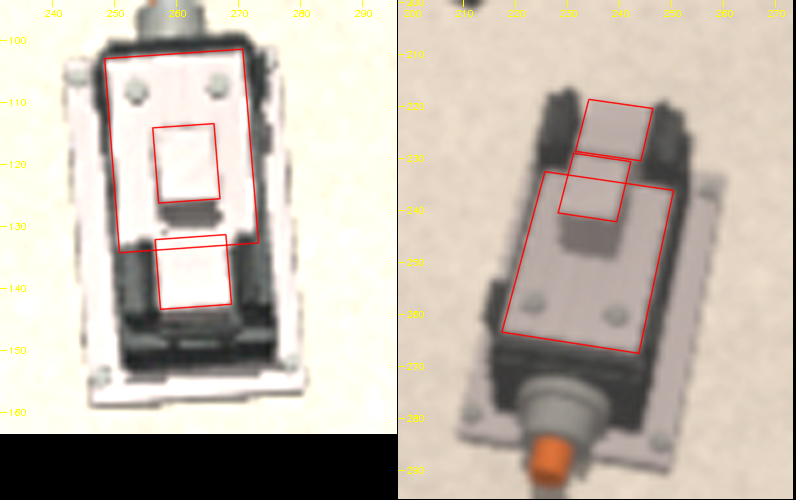

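>>> {"fn": "carry_out", "kwargs": {"increments": [[100,[-1,3,40],0.5],[100,[0,0,40],0.4],[100,[0,0,40],0],[100,[0,0,20],0],[100,[0,0,0],0],[100,[0,0,0],0]]}}

```text
time: 12.5
tool_pos: [0.5394, -0.3119, 0.0729]
ee_rot: [3.141, 0.0, 1.733]
wrist_force: [0.1, 0.0, 0.5]
width: 0.0571
finger_force: 0.0
```

Run:
```python
from fit import *
go(.539,-.3117,.041,.165+np.pi/2)
ims={k:np.mean([robot.snapshot(k) for _ in range(3)],0).astype(np.uint8) for k in('top','scene')}
o=robot.get_obs();P=o['tool_pos']
R=lambda y:np.array([[np.cos(y),-np.sin(y)],[np.sin(y),np.cos(y)]])
pin=box(-5,5,-25,71,0,0)+box(-9,9,-51,-25,0,0)
out=[]
for k,(x0,y0,x1,y1),S,in(('top',(338,92,420,172),4.8),('scene',(66,176,146,262),4.9)):
    cc=crop(ims[k],x0,y0,x1,y1,S);draw(cc,k,pin,(.539,-.3117,.165),.046,x0,y0,S);out.append(cc)
cv2.imwrite('pics/m8.png',grid(out,398,430,2))
```

```text
t 12.5 pos [ 0.5394 -0.3119  0.0729] rot [3.1413 0.0001 1.7326] F [0.0993 0.0034 0.5222] w 0.0571 ff 0.0
tool d mm [ 0.2473 -0.3872 31.9404] twist -0.18091413906714776
```

View pics/m8.png

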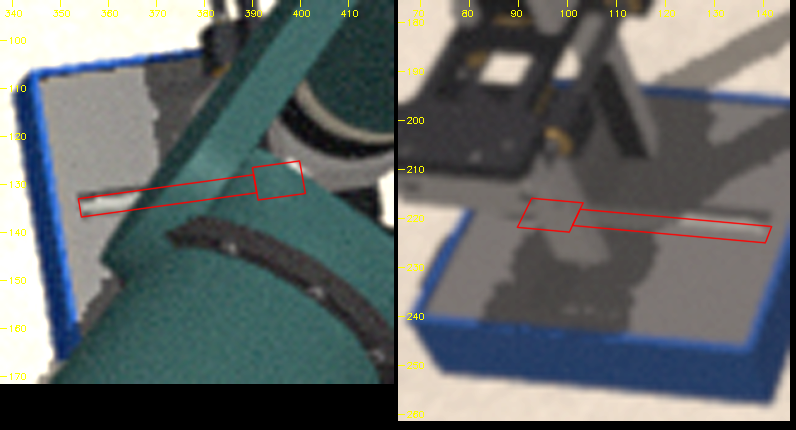

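>>> {"fn": "carry_out", "kwargs": {"increments": [[100,[0,0,16],0],[100,[0,0,15.5],0],[100,[0,0,0],0],[255,[0,0,0],0],[255,[0,0,0],0],[255,[0,0,0],0],[255,[0,0,0],0],[255,[0,0,0],0]]}}

```text
time: 13.6
tool_pos: [0.5394, -0.3118, 0.0413]
ee_rot: [3.141, 0.0, 1.733]
wrist_force: [0.9, 0.1, 0.1]
width: 0.0209
finger_force: 0.0
```

>>> {"fn": "carry_out", "kwargs": {"increments": [[255,[0,0,0],0],[255,[0,0,0],0],[255,[0,0,0],0]]}}

```text
time: 13.9
tool_pos: [0.5391, -0.3118, 0.0411]
ee_rot: [-3.141, 0.0, 1.733]
wrist_force: [-0.8, -0.0, 1.3]
width: 0.0091
finger_force: 30.0
```

>>> {"fn": "carry_out", "kwargs": {"increments": [[255,[0,0,-10],0],[255,[0,0,-30],0],[255,[0,0,-40],0],[255,[0,0,-30],1.9],[255,[0,0,0],1.9],[255,[0,0,0],0],[255,[0,0,0],0]]}}

```text
time: 14.6
tool_pos: [0.5389, -0.3115, 0.1505]
ee_rot: [-3.141, -0.001, 1.667]
wrist_force: [0.0, 0.5, -0.9]
width: 0.009
finger_force: 30.0
```

Run:
```python
from fit import *
go(.5135,-.1207,.15,.095+np.pi/2)
```

```text
t 14.6 pos [ 0.5389 -0.3115  0.1505] rot [-3.1409 -0.0008  1.6669] F [ 0.0413  0.4671 -0.9196] w 0.009 ff 30.0
tool d mm [192.3223  -6.9379   0.4889] twist 0.06499577993849584
```

>>> {"fn": "carry_out", "kwargs": {"increments": [[255,[30,-1,0],0],[255,[40,-1.5,0],0],[255,[40,-1.5,0],0],[255,[40,-1.5,0],0],[255,[32,-1.5,10],0],[255,[0,0,30],0],[255,[0,0,30],0],[255,[0,0,0],0]]}}

```text
time: 15.4
tool_pos: [0.5106, -0.1292, 0.0751]
ee_rot: [-3.13, -0.005, 1.667]
wrist_force: [-1.3, 0.5, -1.5]
width: 0.009
finger_force: 30.0
```

Run:
```python
from fit import *
go(.5135,-.1207,.077,.095+np.pi/2)
ims={k:np.mean([robot.snapshot(k) for _ in range(5)],0).astype(np.uint8) for k in('top','scene')}
for k in ims: cv2.imwrite(f'pics/{k}_pre.png',ims[k])
P=robot.get_obs()['tool_pos'];w=robot.get_obs()['ee_rot'][2]-np.pi/2
pin=box(-5,5,-25,71,0,0)+box(-9,9,-51,-25,0,0)
out=[]
for k,(x0,y0,x1,y1),S,in(('top',(244,106,330,176),4.6),('scene',(160,180,250,262),4.4)):
    cc=crop(ims[k],x0,y0,x1,y1,S);draw(cc,k,pin,(P[0],P[1],w),P[2]+.005,x0,y0,S);draw(cc,k,box(-14,14,-30,-16,56,84),(.5025,-.0052,.095),.012,x0,y0,S,(0,255,0));out.append(cc)
cv2.imwrite('pics/m9.png',grid(out,398,380,2))
```

```text
t 15.4 pos [ 0.5106 -0.1292  0.0751] rot [-3.1304 -0.0055  1.6675] F [-1.2829  0.4997 -1.4741] w 0.009 ff 30.0
tool d mm [ 8.2142  3.7109 -1.9375] twist 0.09529526725986263
```

View pics/m9.png

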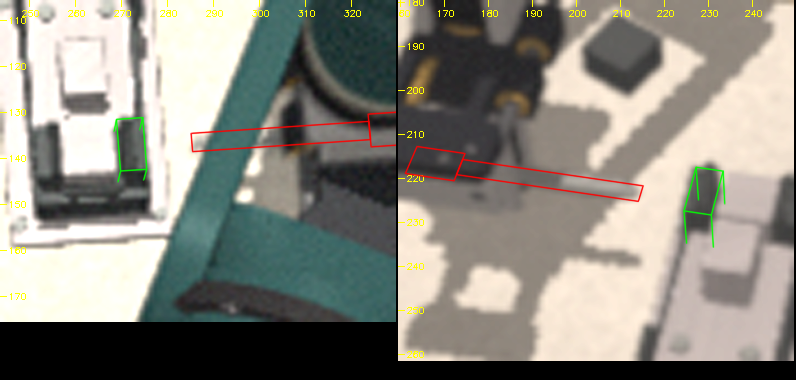

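I miscounted: that was my 11th picture and the limit is 10. I'll view no more and go on with numeric measurement and force feedback.

>>> {"fn": "carry_out", "kwargs": {"increments": [[255,[0,0,0],0],[255,[0,0,0],0]]}}

```text
time: 16.1
tool_pos: [0.5149, -0.1313, 0.0811]
ee_rot: [3.141, 0.0, 1.666]
wrist_force: [-0.4, -0.4, -0.4]
width: 0.0089
finger_force: 30.0
```

Run:
```python
from fit import *
go(.5135,-.1207,.077,.095+np.pi/2)
ims={k:np.mean([robot.snapshot(k) for _ in range(6)],0) for k in('scene',)}
o=robot.get_obs();P=o['tool_pos'];w=o['ee_rot'][2]-np.pi/2
im=ims['scene'].mean(2)
# cross-profiles over the visible shank, perpendicular to the projected axis: centroid offset in px (+ = image down)
a=lambda y,dz=0:proj('scene',[P[0]-np.sin(w)*y,P[1]+np.cos(w)*y,P[2]+.005+dz])[0]
for y in(.03,.04,.05,.055,.06):
    c=a(y);s=np.arange(-6,6.1,1);pr=map_coordinates(im,[c[1]+s,np.full(len(s),c[0])],order=1);print(y,c,np.round(pr).astype(int))
print('px per 5mm z',a(.05,.005)-a(.05))
s=np.arange(.055,.085,.002);print([int(map_coordinates(im,[[a(y)[1]],[a(y)[0]]],order=1)[0]) for y in s])
```

```text
t 16.1 pos [ 0.5149 -0.1313  0.0811] rot [3.1414 0.0001 1.6662] F [-0.4114 -0.4101 -0.4373] w 0.0089 ff 30.0
tool d mm [10.6691 -0.4109  4.1257] twist 0.023851316930706638
0.03 [197.146  220.9078] [78 79 79 74 67 72 81 73 70 77 80 80 79]
0.04 [201.4441 221.5384] [82 83 82 83 91 98 93 81 73 75 79 79 80]
0.05 [205.753  222.1706] [128 108  88  83  88  98  95  80  72  77  79  81  82]
0.055 [207.9115 222.4873] [ 83  80  79  82  91  99  94  81  76  81  93 111 130]
0.06 [210.0727 222.8044] [ 79  79  79  82  89  96  91  83  99 129 137 139 141]
px per 5mm z [-0.192  -1.3487]
[94, 92, 91, 90, 91, 92, 95, 102, 122, 136, 140, 140, 139, 138, 138, 138]
```

>>> {"fn": "carry_out", "kwargs": {"increments": [[255,[10,-0.4,4],0],[255,[10,0,0],0],[255,[0,0,0],0],[255,[0,0,0],0]]}}

```text
time: 16.8
tool_pos: [0.5126, -0.1108, 0.077]
ee_rot: [3.142, 0.0, 1.667]
wrist_force: [0.9, 0.1, -0.1]
width: 0.0087
finger_force: 30.0
```

```bash
cat >> h.py <<'E'
def inc(yc,zz=.077,H=(.5026,-.0052,.095)):
    go(H[0]-np.sin(H[2])*yc,H[1]+np.cos(H[2])*yc,zz,H[2]+np.pi/2)
E
python3 -c "
from h import *
inc(-.095)"
```

```text
t 16.8 pos [ 0.5126 -0.1108  0.077 ] rot [3.1415 0.0001 1.6674] F [ 0.8787  0.1083 -0.1316] w 0.0087 ff 30.0
tool d mm [11.0535  0.1142 -0.0273] twist 0.09107436792643012
```

Aligned. Enter slowly.

>>> {"fn": "carry_out", "kwargs": {"increments": [[255,[5,0,0],0],[255,[4,0,0],0],[255,[4,0,0],0],[255,[4,0,0],0],[255,[0,0,0],0]]}}

```text
time: 17.3
tool_pos: [0.5109, -0.0939, 0.0769]
ee_rot: [-3.142, -0.0, 1.667]
wrist_force: [-0.2, -0.6, 0.5]
width: 0.0092
finger_force: 30.0
```

>>> {"fn": "carry_out", "kwargs": {"increments": [[255,[4,0,0],0],[255,[4,0,0],0],[255,[4,0,0],0],[255,[0,0,0],0]]}}

```text
time: 17.7
tool_pos: [0.5098, -0.0819, 0.077]
ee_rot: [3.142, -0.0, 1.667]
wrist_force: [0.5, 0.0, -0.3]
width: 0.0087
finger_force: 30.0
```

>>> {"fn": "carry_out", "kwargs": {"increments": [[255,[4,0,0],0],[255,[4,0,0],0],[255,[4,0,0],0],[255,[0,0,0],0]]}}

```text
time: 18.1
tool_pos: [0.5086, -0.07, 0.0769]
ee_rot: [3.142, -0.0, 1.667]
wrist_force: [1.1, -0.4, -0.5]
width: 0.0093
finger_force: 30.0
```

>>> {"fn": "carry_out", "kwargs": {"increments": [[255,[4,0,0],0],[255,[4,0,0],0],[255,[4,0,0],0],[255,[0,0,0],0]]}}

```text
time: 18.5
tool_pos: [0.5074, -0.058, 0.077]
ee_rot: [-3.142, -0.0, 1.667]
wrist_force: [0.1, 0.1, -1.2]
width: 0.0093
finger_force: 30.0
```

```bash
python3 -c "
from h import *
inc(-.043)"
```

```text
t 18.5 pos [ 0.5074 -0.058   0.077 ] rot [-3.1416 -0.0003  1.6669] F [ 0.0858  0.123  -1.1959] w 0.0093 ff 30.0
tool d mm [10.0593  0.2011 -0.044 ] twist 0.0651891720135371
```

>>> {"fn": "carry_out", "kwargs": {"increments": [[255,[4,0,0],0],[255,[3,0,0],0],[255,[2,0,0],0],[255,[0,0,0],0]]}}

```text
time: 18.9
tool_pos: [0.5067, -0.0494, 0.077]
ee_rot: [3.142, -0.0, 1.667]
wrist_force: [0.4, -0.2, -0.0]
width: 0.0095
finger_force: 30.0
```

>>> {"fn": "carry_out", "kwargs": {"increments": [[160,[0,0,0],0],[160,[0,0,0],0],[160,[0,0,0],0],[160,[0,0,0],0]]}}

```text
time: 19.3
tool_pos: [0.5068, -0.0497, 0.0771]
ee_rot: [3.141, 0.0, 1.666]
wrist_force: [0.3, 0.0, -1.2]
width: 0.0343
finger_force: 0.0
```

```bash
python3 -c "
from h import *
inc(-.044-.040)"
```

```text
t 19.3 pos [ 0.5068 -0.0497  0.0771] rot [3.1413 0.     1.6661] F [ 0.3407  0.0174 -1.1988] w 0.0343 ff 0.0
tool d mm [-39.2744   0.0769   0.0872] twist 0.0180057775310925
```

>>> {"fn": "carry_out", "kwargs": {"increments": [[160,[-20,0,0],0],[160,[-19,0,0],0],[160,[0,0,-40],0],[160,[0,0,-20],0],[160,[0,0,0],0],[160,[0,0,0],0]]}}

```text
time: 19.9
tool_pos: [0.5103, -0.0885, 0.1366]
ee_rot: [3.141, -0.0, 1.666]
wrist_force: [-0.8, -0.6, -0.6]
width: 0.0351
finger_force: 0.0
```

Run:
```python
from fit import *
inc(-.0842)
im=np.mean([robot.snapshot('scene') for _ in range(6)],0);cv2.imwrite('pics/droop.png',im.astype(np.uint8));im=im.mean(2)
H=(.5026,-.0052,.095)
a=lambda y,z:proj('scene',[H[0]-np.sin(H[2])*y,H[1]+np.cos(H[2])*y,z])[0]
print('px/5mm',a(-.08,.087)-a(-.08,.082))
for y in(-.11,-.1,-.095,-.09,-.085,-.08,-.075,-.07,-.065,-.06,-.05,-.04,.034):
    c=a(y,.082);s=np.arange(-8,8.1,1);print(y,c,np.round(map_coordinates(im,[c[1]+s,np.full(len(s),c[0])],order=1)).astype(int))
```

```text
t 19.9 pos [ 0.5103 -0.0885  0.1366] rot [ 3.1414 -0.      1.6662] F [-0.7571 -0.5718 -0.5865] w 0.0351 ff 0.0
tool d mm [-0.575   0.2127 59.6472] twist 0.024775026390231984
px/5mm [-0.1969 -1.3398]
-0.11 [191.6216 221.0388] [71 74 75 76 76 77 77 78 78 77 76 76 76 77 78 77 77]
-0.1 [195.8895 221.6679] [66 66 66 66 66 69 74 76 74 72 70 70 72 76 78 78 79]
-0.095 [198.0275 221.983 ] [66 66 66 66 66 60 45 29 23 21 21 23 31 56 76 78 78]
-0.09 [200.1681 222.2985] [66 65 66 66 64 55 36 18 15 16 16 17 29 58 76 78 78]
-0.085 [202.3114 222.6145] [67 66 65 65 61 47 27 17 15 16 16 18 33 57 73 77 77]
-0.08 [204.4575 222.9308] [77 76 76 75 67 42 20 16 14 17 16 17 33 58 75 77 77]
-0.075 [206.6062 223.2475] [78 77 77 76 67 44 21 17 18 18 18 21 34 60 76 76 76]
-0.07 [208.7576 223.5646] [77 77 78 78 71 52 41 44 48 51 52 54 62 73 78 78 77]
-0.065 [210.9117 223.8821] [79 78 78 77 76 74 69 58 56 56 60 70 77 78 78 78 77]
-0.06 [213.0685 224.2   ] [78 78 78 77 77 75 71 73 80 75 68 70 78 78 76 76 77]
-0.05 [217.3903 224.8371] [80 78 77 76 77 78 83 93 95 83 72 74 77 77 77 78 78]
-0.04 [221.723  225.4757] [ 81  78  78  78  78  80  86  94  92  81  71  77  93 104 112 120 121]
0.034 [254.128  230.2521] [130 130 125 108  93  92  93  99 106 105 100  92  90  90  88  89  93]
```

>>> {"fn": "carry_out", "kwargs": {"increments": [[160,[-0.6,0.2,30],0],[160,[0,0,25],0],[160,[0,0,7.7],0],[160,[0,0,0],0],[255,[0,0,0],0],[255,[0,0,0],0],[255,[0,0,0],0],[255,[0,0,0],0]]}}

```text
time: 21.0
tool_pos: [0.5115, -0.0893, 0.0755]
ee_rot: [3.139, 0.001, 1.666]
wrist_force: [-0.7, -0.1, 2.4]
width: 0.0169
finger_force: 29.9
```

>>> {"fn": "carry_out", "kwargs": {"increments": [[255,[0,0,-1],0],[255,[0,0,-1],0],[255,[0,0,-1],0],[255,[0,0,0],0],[255,[0,0,0],0]]}}

```text
time: 21.5
tool_pos: [0.5105, -0.089, 0.077]
ee_rot: [-3.141, -0.0, 1.666]
wrist_force: [-0.2, 0.5, -0.6]
width: 0.017
finger_force: 29.9
```

```bash
python3 -c "
from h import *
inc(-.030-.0150)"
```

```text
t 21.5 pos [ 0.5105 -0.089   0.077 ] rot [-3.1412 -0.0002  1.6663] F [-0.1964  0.5429 -0.6448] w 0.017 ff 29.9
tool d mm [39.1536  0.0978  0.0362] twist 0.02687482705999329
```

>>> {"fn": "carry_out", "kwargs": {"increments": [[255,[3,0,0],0],[255,[4,0,0],0],[255,[4,0,0],0],[255,[0,0,0],0]]}}

```text
time: 21.9
tool_pos: [0.5095, -0.0773, 0.0772]
ee_rot: [-3.142, -0.001, 1.667]
wrist_force: [-0.8, 1.1, -0.2]
width: 0.0172
finger_force: 29.9
```

>>> {"fn": "carry_out", "kwargs": {"increments": [[255,[4,0,0],0],[255,[4,0,0],0],[255,[4,0,0],0],[255,[0,0,0],0]]}}

```text
time: 22.3
tool_pos: [0.5084, -0.0655, 0.0773]
ee_rot: [3.142, -0.0, 1.667]
wrist_force: [-0.3, 0.1, -0.5]
width: 0.0176
finger_force: 29.9
```

>>> {"fn": "carry_out", "kwargs": {"increments": [[255,[4,0,0],0],[255,[4,0,0],0],[255,[4,0,0],0],[255,[0,0,0],0]]}}

```text
time: 22.7
tool_pos: [0.5073, -0.0536, 0.0775]
ee_rot: [3.141, -0.0, 1.667]
wrist_force: [-0.4, 1.2, 0.6]
width: 0.0168
finger_force: 29.9
```

>>> {"fn": "carry_out", "kwargs": {"increments": [[255,[2,0,0],0],[255,[1.5,0,0],0],[255,[0,0,0],0]]}}

```text
time: 23.0
tool_pos: [0.507, -0.051, 0.0776]
ee_rot: [3.141, 0.001, 1.666]
wrist_force: [-0.7, -0.8, 1.9]
width: 0.0174
finger_force: 29.9
```

>>> {"fn": "carry_out", "kwargs": {"increments": [[255,[1,0,0],0],[255,[0,0,0],0]]}}

```text
time: 23.2
tool_pos: [0.5071, -0.0509, 0.0776]
ee_rot: [3.141, 0.002, 1.666]
wrist_force: [-0.5, -5.9, 2.8]
width: 0.0174
finger_force: 29.9
```

>>> {"fn": "carry_out", "kwargs": {"increments": [[255,[1,0,0],0],[255,[0,0,0],0]]}}

```text
time: 23.4
tool_pos: [0.5071, -0.0508, 0.0777]
ee_rot: [3.141, 0.004, 1.666]
wrist_force: [-1.3, -6.9, 1.0]
width: 0.0171
finger_force: 29.9
```

>>> {"fn": "carry_out", "kwargs": {"increments": [[255,[1,0,0],0],[255,[1,0,0],0],[255,[0,0,0],0]]}}

```text
time: 23.7
tool_pos: [0.507, -0.0507, 0.0778]
ee_rot: [3.141, 0.008, 1.665]
wrist_force: [-1.0, -11.1, 1.3]
width: 0.0171
finger_force: 29.9
```

Run:
```python
from fit import *
inc(-.045)
ims=np.mean([robot.snapshot('scene') for _ in range(6)],0).mean(2)
H=(.5026,-.0052,.095)
a=lambda y,z:proj('scene',[H[0]-np.sin(H[2])*y,H[1]+np.cos(H[2])*y,z])[0]
for y in np.arange(.028,.078,.003):
    c=a(y,.082);s=np.arange(-5,5.1,1);print(round(y,3),c,np.round(map_coordinates(ims,[c[1]+s,np.full(len(s),c[0])],order=1)).astype(int))
```

```text
t 23.7 pos [ 0.507  -0.0507  0.0778] rot [3.1412 0.0082 1.6652] F [ -0.9777 -11.069    1.2908] w 0.0171 ff 29.9
tool d mm [ 0.7054 -0.0953  0.7809] twist -0.03224196990692306
0.028 [251.4779 229.8615] [53 48 52 64 70 66 56 40 32 33 39]
0.031 [252.8024 230.0567] [74 55 67 89 95 84 66 47 40 41 41]
0.034 [254.128  230.2521] [108  93  92  96  96  87  76  80  90  90  90]
0.037 [255.4546 230.4476] [127 119 108 100  97  88  83  97 110 109 102]
0.04 [256.7822 230.6433] [133 127 114 103  99  87  83  98 107 103  94]
0.043 [258.1109 230.8392] [135 130 115 103 101  87  83  97 105 100  93]
0.046 [259.4405 231.0352] [134 129 112 101 101  85  81  96 108 106 105]
0.049 [260.7712 231.2313] [134 129 116 103  98  86  85 103 119 122 124]
0.052 [262.1029 231.4276] [134 129 114 102  95  86  90 115 133 135 136]
0.055 [263.4356 231.624 ] [134 127 111 100  93  84  93 121 135 136 136]
0.058 [264.7693 231.8206] [135 130 117  99  90  85 102 127 135 136 136]
0.061 [266.104  232.0173] [136 134 122  98  93  92 113 132 135 136 136]
0.064 [267.4398 232.2142] [134 132 125 114 111 116 129 134 135 135 135]
0.067 [268.7766 232.4113] [134 133 132 131 132 134 136 136 136 135 135]
0.07 [270.1144 232.6085] [134 134 134 135 138 139 138 137 136 136 136]
0.073 [271.4533 232.8058] [133 132 131 133 135 137 138 137 135 136 136]
0.076 [272.7932 233.0033] [135 134 132 134 135 136 137 136 135 136 136]
```

>>> {"fn": "carry_out", "kwargs": {"increments": [[255,[-3,0,0.5],0],[255,[-1.8,0,0],0],[255,[0,0,0],0]]}}

```text
time: 24.3
tool_pos: [0.5071, -0.051, 0.0774]
ee_rot: [3.141, -0.002, 1.666]
wrist_force: [-2.2, 0.4, 5.1]
width: 0.0166
finger_force: 29.9
```

>>> {"fn": "carry_out", "kwargs": {"increments": [[150,[0,0,0],0],[150,[0,0,0],0],[150,[0,0,0],0],[150,[0,0,0],0],[150,[-40,0,0],0],[150,[-40,0,-30],0],[150,[-30,0,-40],0],[150,[0,0,0],0]]}}

```text
time: 25.1
tool_pos: [0.5209, -0.1656, 0.1529]
ee_rot: [3.131, 0.007, 1.662]
wrist_force: [-0.1, 0.5, -0.0]
width: 0.0384
finger_force: 0.0
```

Run:
```python
from fit import *
inc(-.08)
im=np.mean([robot.snapshot('scene') for _ in range(8)],0);cv2.imwrite('pics/home1.png',im.astype(np.uint8));im=im.mean(2)
H=(.5026,-.0052,.095)
a=lambda y,z:proj('scene',[H[0]-np.sin(H[2])*y,H[1]+np.cos(H[2])*y,z])[0]
print('px/mm along',(a(-.03,.082)-a(-.04,.082))/10)
for y in np.arange(-.068,-.010,.002):
    c=a(y,.082);s=np.arange(-7,7.1,1);print(round(y,3),c.round(1),np.round(map_coordinates(im,[c[1]+s,np.full(len(s),c[0])],order=1)).astype(int))
for y in np.arange(.028,.07,.004):
    c=a(y,.082);s=np.arange(-5,5.1,1);print(round(y,3),c.round(1),np.round(map_coordinates(im,[c[1]+s,np.full(len(s),c[0])],order=1)).astype(int))
```

```text
t 25.1 pos [ 0.5209 -0.1656  0.1529] rot [3.1314 0.0066 1.6621] F [-0.1334  0.4948 -0.0088] w 0.0384 ff 0.0
tool d mm [81.3821 -3.305  75.9129] twist -0.21189261719792052
px/mm along [0.4344 0.064 ]
-0.068 [209.6 223.7] [138 138 138 138 138 138 138 139 139 138 137 137 138 139 139]
-0.066 [210.5 223.8] [138 138 138 137 136 136 137 138 138 138 137 137 138 138 138]
-0.064 [211.3 223.9] [139 138 137 135 134 134 135 137 138 138 138 138 138 137 137]
-0.062 [212.2 224.1] [138 138 137 135 133 132 131 132 131 131 132 135 137 136 135]
-0.06 [213.1 224.2] [137 138 137 134 130 124 117 111 103 103 108 123 134 135 135]
-0.058 [213.9 224.3] [137 137 135 126 110  95  83  70  56  56  71 102 127 135 135]
-0.056 [214.8 224.5] [137 136 131 111  79  55  45  38  29  30  50  88 121 134 136]
-0.054 [215.7 224.6] [137 136 129 102  61  36  30  26  21  22  41  81 119 135 137]
-0.052 [216.5 224.7] [137 136 127  99  53  30  27  24  21  20  37  80 121 135 137]
-0.05 [217.4 224.8] [138 136 128 101  49  28  27  24  21  18  36  83 125 135 136]
-0.048 [218.3 225. ] [138 135 129 105  46  25  27  24  20  18  36  87 129
[... 1442 characters left out ...]
.028 [251.5 229.9] [53 48 49 58 69 71 62 46 33 34 39]
0.032 [253.2 230.1] [85 65 68 83 97 95 75 58 51 52 53]
0.036 [255.  230.4] [124 116 109 102 101  95  83  88 103 108 105]
0.04 [256.8 230.6] [133 132 124 110 103  93  82  86 101 102  94]
0.044 [258.6 230.9] [136 135 125 105 100  93  78  84 103 101  97]
0.048 [260.3 231.2] [134 132 121 105 100  95  81  90 111 115 118]
0.052 [262.1 231.4] [135 131 121 108 102  95  87 103 125 134 136]
0.056 [263.9 231.7] [135 132 125 108  99  89  85 104 127 135 136]
0.06 [265.7 232. ] [136 135 130 114  96  87  94 121 133 136 137]
0.064 [267.4 232.2] [135 135 132 123 111 109 118 133 135 135 135]
0.068 [269.2 232.5] [134 134 134 134 135 137 137 137 136 136 135]
```

Run:
```python
from fit import *
im=cv2.imread('pics/home1.png').astype(float).mean(2)
th=np.linspace(0,2*np.pi,200)
def edge(row,c0,c1,lo,hi):
    c=np.arange(c0,c1,.05);v=map_coordinates(im,[np.full(len(c),row),c],order=1);h=(lo+hi)/2;i=np.where((v[:-1]>h)&(v[1:]<=h))[0];return c[i[0]] if len(i) else None
for H in((.5026,-.0052,.095),(.5026,-.0060,.095),(.5026,-.0067,.095)):
    P=np.c_[.009*np.cos(th),np.full(200,-.056),.070+.009*np.sin(th)]
    uv=proj('scene',W(H,P,.012));i=uv[:,0].argmin();print('knob back leftmost',uv[i],'rows',uv[:,1].min(),uv[:,1].max())
    for z in(60,70,80):print('lug edge z',z,proj('scene',W(H,np.array([[.014,-.030,z/1e3]]),.012))[0])
    T=proj('scene',W(H,np.array([[0,.066,.070]]),.012))[0];print('tip',T)
for r in(223.5,224,224.5,225,225.5,226):print('meas knob left',r,edge(r,205,222,138,22))
for r in range(217,240,2):print('lug left',r,edge(r,215,235,130,48))
```

```text
knob back leftmost [213.7924 226.8373] rows 220.4920496762329 228.42346418274207
lug edge z 60 [224.8969 233.7375]
lug edge z 70 [224.6812 231.1201]
lug edge z 80 [224.4616 228.4553]
tip [268.3309 232.3456]
knob back leftmost [213.4535 226.7588] rows 220.4153895847476 228.34540894674132
lug edge z 60 [224.5575 233.6582]
lug edge z 70 [224.3388 231.0405]
lug edge z 80 [224.1162 228.3755]
tip [267.981  232.2657]
knob back leftmost [213.1571 226.6902] rows 220.34833200107317 228.27713101052598
lug edge z 60 [224.2607 233.5889]
lug edge z 70 [224.0393 230.971 ]
lug edge z 80 [223.814  228.3056]
tip [267.675  232.1959]
meas knob left 223.5 213.90000000000202
meas knob left 224 213.800000000002
meas knob left 224.5 213.60000000000196
meas knob left 225 213.45000000000192
meas knob left 225.5 213.45000000000192
meas knob left 226 213.45000000000192
lug left 217 229.25000000000324
lug left 219 226.20000000000255
lug left 221 225.35000000000235
lug left 223 None
lug left 225 None
lug left 227 None
lug left 229 218.1000000000007
lug left 231 223.3000000000019
lug left 233 223.3000000000019
lug left 235 222.10000000000161
lug left 237 215.80000000000018
lug left 239 215.35000000000008
```

>>> {"fn": "carry_out", "kwargs": {"increments": [[255,[0,0,0],0],[255,[0,0,0],0],[255,[0,0,0],0],[255,[0,0,0],0],[255,[0,0,0],0]]}}

```text
time: 26.0
tool_pos: [0.5176, -0.161, 0.1468]
ee_rot: [3.141, -0.0, 1.666]
wrist_force: [0.1, -0.4, 0.3]
width: 0.0021
finger_force: 0.0
```

```bash
python3 -c "
from h import *
inc(-.085,.080,(.5026,-.0062,.095))"
```

```text
t 26.0 pos [ 0.5176 -0.161   0.1468] rot [ 3.1414 -0.      1.6663] F [ 0.0582 -0.3841  0.2731] w 0.0021 ff 0.0
tool d mm [70.5367 -0.2012 66.8221] twist 0.02669838236508293
```

>>> {"fn": "carry_out", "kwargs": {"increments": [[255,[0,0,30],0],[255,[0,0,37],0],[255,[35,0,0],0],[255,[35,0,0],0],[255,[5,0,0],0],[255,[0,0,0],0],[255,[0,0,0],0]]}}

```text
time: 26.7
tool_pos: [0.5108, -0.0872, 0.0802]
ee_rot: [3.141, 0.001, 1.666]
wrist_force: [0.4, 0.3, -0.5]
width: 0.0005
finger_force: 0.0
```

>>> {"fn": "carry_out", "kwargs": {"increments": [[255,[4,0,0],0],[255,[4,0,0],0],[255,[3,0,0],0],[255,[0,0,0],0]]}}

```text
time: 27.1
tool_pos: [0.5093, -0.0753, 0.0797]
ee_rot: [-3.142, -0.0, 1.666]
wrist_force: [0.1, -0.0, -0.2]
width: 0.0005
finger_force: 0.0
```

>>> {"fn": "carry_out", "kwargs": {"increments": [[255,[2,0,0],0],[255,[2,0,0],0],[255,[0,0,0],0]]}}

```text
time: 27.4
tool_pos: [0.509, -0.0723, 0.0798]
ee_rot: [-3.142, 0.002, 1.666]
wrist_force: [1.0, -3.7, -0.4]
width: 0.0008
finger_force: 1.8
```

>>> {"fn": "carry_out", "kwargs": {"increments": [[255,[2,0,0],0],[255,[2,0,0],0],[255,[0,0,0],0]]}}

```text
time: 27.7
tool_pos: [0.509, -0.0721, 0.0799]
ee_rot: [3.141, 0.01, 1.665]
wrist_force: [1.1, -12.8, -3.4]
width: 0.0004
finger_force: 6.4
```

>>> {"fn": "carry_out", "kwargs": {"increments": [[255,[2,0,0],0],[255,[2,0,0],0],[255,[0,0,0],0]]}}

```text
time: 28.0
tool_pos: [0.509, -0.072, 0.0801]
ee_rot: [3.141, 0.018, 1.664]
wrist_force: [1.5, -21.5, -4.3]
width: 0.0002
finger_force: 10.9
```

>>> {"fn": "carry_out", "kwargs": {"increments": [[255,[-6,0,0],0],[255,[-30,0,0],0],[255,[-40,0,-20],0],[255,[0,0,-40],0],[255,[0,0,-40],0],[255,[0,0,0],0],[255,[0,0,0],0]]}}

```text
time: 28.7
tool_pos: [0.5161, -0.1389, 0.181]
ee_rot: [3.139, 0.0, 1.666]
wrist_force: [-0.1, 0.6, -1.2]
width: 0.0006
finger_force: 0.0
```

Run:
```python
from fit import *
ims={k:np.mean([robot.snapshot(k) for _ in range(6)],0).astype(np.uint8) for k in('top','scene')}
for k in ims: cv2.imwrite(f'pics/{k}_end.png',ims[k])
q,r,n=fit(ims,{'top':cover,'scene':cover},np.array([.5425,-.0011,.098]),.068);print('cover',q,r,n)
print(robot.get_obs()['tool_pos'],robot.get_obs()['wrist_force'])
for nm,(c0,c1) in dict(home1=(205,222)).items():
  for f in('home1','scene_end'):
    im=cv2.imread(f'pics/{f}.png').astype(float).mean(2)
    for r in(225,226):
        c=np.arange(c0,c1,.05);v=map_coordinates(im,[np.full(len(c),r),c],order=1);print(f,r,c[np.where(v<80)[0][0]])
    c=np.arange(255,274,.05);v=map_coordinates(im,[231+(c-259)*.147,c],order=1);print('tip',c[np.where(v<112)[0][-1]])
# lug faces & knob in the top view: brightness along the axis line at pin height
im=ims['top'].astype(float).mean(2);H=(.5026,-.0062,.095)
for y in np.arange(-.066,-.02,.002):
    u=proj('top',W(H,np.array([[x/1e3,y,.070] for x in(-6,-3,0,3,6)]),.012));print(round(y,3),np.round(map_coordinates(im,[u[:,1],u[:,0]],order=1)).astype(int))
```

```text
cover [ 0.5426 -0.0012  0.1009] 0.5536082912145172 531
[ 0.5154 -0.1391  0.1796] [ 0.4297 -0.263   1.111 ]
home1 225 213.50000000000193
home1 226 213.50000000000193
tip 267.55000000000285
scene_end 225 213.65000000000197
scene_end 226 213.55000000000194
tip 267.60000000000286
-0.066 [164 164 165 165 162]
-0.064 [164 162 164 168 165]
-0.062 [166 165 164 168 168]
-0.06 [165 165 163 161 161]
-0.058 [130 110 106 125 134]
-0.056 [78 53 50 56 52]
-0.054 [33 18 23 20 17]
-0.052 [17 11 22 13  9]
-0.05 [22 14 25 17 11]
-0.048 [25 12 22 15  9]
-0.046 [26 11 17 16 10]
-0.044 [22  9 18 18 15]
-0.042 [12  8 21 18 16]
-0.04 [11 13 21 16 15]
-0.038 [14 11 18 15 16]
-0.036 [14 10 15 13 16]
-0.034 [17 18 22 20 26]
-0.032 [34 39 42 42 46]
-0.03 [62 68 67 68 64]
-0.028 [66 68 68 67 65]
-0.026 [54 60 59 59 62]
-0.024 [42 50 49 50 52]
-0.022 [43 42 41 42 43]
```

The 21 N push left the knob where it was. It lies directly against the lug with no gap in the top view, and the cover is still flat in its seat, so I'm handing in.

```bash
python3 -c "
from bench import robot
print(robot.close_job())"
```

```text
the job is handed in; nothing more can be done
None
```

The cover is seated flat, the hinge pin from the blue case is fully home (a 21 N push on the knob did not move it), and I handed the job in at about 29 s with the gripper clear; one slip: I viewed 11 pictures, one over the limit of 10.

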